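# Wind up the figure-maker's lifting stand and lock its prop leg

### The job

Fit the loose crank on the square shaft on top of the lifting stand and wind it clockwise until the underside of the plywood plate is about 135 mm above the bench, just enough to clear the prop leg. Then swing the prop leg upright and past its over-centre until it snaps home under the plate's edge, and leave the crank on the shaft. Do not disturb the other things on the bench.

Things in the scene. Friction and masses are not known exactly. Their poses are not given: they have to be found in the camera images.
- jack: lifting stand fixed to the bench: dark steel base 140 x 225 x 16 mm (y from -185 to +40 mm), two guide rods at x = -45 and +45 mm and a grey bridge across them (124 mm along x, 36 mm along y, top 190 mm above the bench) holding the vertical screw. Origin: on the screw's axis at bench level; z up; the plate and the prop leg lie to its -y side
- shaft_top (a point): top of the upright drive shaft, on the screw's axis, 225 mm above the bench; turns with the shaft, x and y axes square to its flats. Square shaft 14 x 14 mm, its flats from 194 to 218 mm above the bench, with a 7 mm round taper above; a collar of 24 mm diameter ends at 194 mm, on which the crank's hub rests
- screw (a joint): angle of the shaft, rad, growing clockwise seen from above; the plate rises 24 mm a turn (3.82 mm a rad), from 89 mm underside height for 0 rad; stops at 14.1 rad. Stiff (about 0.15 N m) and self-locking: it stays where it is left
- plate_under (a point): point on the underside of the plywood plate (110 mm along x, 12 mm thick), 13 mm in from its free edge (y = -148 mm of the stand), at x = 0, y = -135 mm; its world z is the underside's height above the bench (89 to 143 mm). A small plaster figure, 53 mm tall, is fixed on the plate 49 mm inward
- leg (a joint): angle of the prop leg, rad: 0 folded, leaning 35 degrees outward (to the stand's -y); grows as it swings up and in; 0.61 upright; 0.785 fully home, leaning 10 degrees inward on its stop. A spring pushes it to 0 below 0.56 and home above; swinging it takes up to 6 N at its middle. It strikes the plate's edge if the plate's underside is lower than 130 mm
- leg_hinge (a point): hinge of the prop leg, 30 mm above the bench at y = -150 mm of the stand; the hinge's axis is the stand's x
- leg_tip (a point): centre of the rubber roller at the tip of the prop leg, 91 mm from the hinge; roller radius 9 mm, 34 mm long along the stand's x. Leg: steel bar 30 mm wide (along x), 16 mm thick
- crank: loose crank lying flat on the bench, handle up: dark steel hub 40 x 40 mm, 30 mm high, with a 17 mm square hole right through it; flat arm 22 mm wide, 13 mm high along +x, its underside level with the hub's; about 290 g. Origin: centre of the hub's underside; z up; x towards the handle
- crank_handle (a point): middle of the crank's upright wooden handle, which spins freely on its pin: 55 mm from the hub's axis along the crank's x, 46 mm above the hub's underside; about 25 mm diameter, from 16 to 71 mm above the hub's underside
- jar: bystander: squat glass jar with white lid, 66 mm diameter, 60 mm high; origin under its centre
- can: bystander: green can, 66 mm diameter, 100 mm high; origin under its centre
- tumbler: bystander: dark steel tumbler, 80 mm diameter, 150 mm high; origin under its centre
- dish: bystander: white dish, 84 mm diameter, 18 mm high; origin under its centre
- knife: bystander: modelling spatula 160 mm long lying flat; origin at its middle
- driver: bystander: screwdriver with blue handle, 170 mm long, lying flat; origin at its middle
- offcut: bystander: pale wood offcut 90 x 50 x 22 mm; origin under its centre
- glue: bystander fixed to the bench: white glue bottle, 54 mm diameter, 120 mm high; origin under its centre
- brushcup: bystander fixed to the bench: blue cup of sticks, 80 mm diameter, sticks up to 200 mm high; origin under its centre

How it is judged:
On the way, in this order (a step that is already met when the one before it is completed fails the run):
1. the crank sits down on the shaft while the plate is still low (underside below 110 mm) (horizontal distance between crank and shaft_top below 0.005 m and height (world z) of crank between 0.188 and 0.2 m and angle between crank's own z axis and vertical below 0.15 rad and height (world z) of plate_under below 0.11 m), for 0.2 s.
2. the plate is wound up to 131 to 139 mm with the crank on the shaft and the leg not yet home (height (world z) of plate_under between 0.131 and 0.139 m and horizontal distance between crank and shaft_top below 0.008 m and height (world z) of crank above 0.188 m and value of joint leg below 0.4 rad), for 0.2 s.
3. the prop leg is home past over-centre (value of joint leg above 0.72 rad), for 0.3 s.
At the end, for the whole second after the job is handed in: the prop leg is home (joint over 0.72 rad), the plate's underside is 131 to 139 mm above the bench, and the crank sits on the shaft, within 6 mm of its axis, with its hub's underside 188 to 204 mm above the bench and within 0.15 rad of level, at rest (value of joint leg above 0.72 rad and height (world z) of plate_under between 0.131 and 0.139 m and horizontal distance between crank and shaft_top below 0.006 m and height (world z) of crank between 0.188 and 0.204 m and angle between crank's own z axis and vertical below 0.15 rad and linear speed of crank below 0.02 m/s); the robot touches nothing.
It fails at once if a bystander is moved more than 30 mm (distance of any of jar, can, tumbler, dish, knife, driver, offcut from where it was at the start of the episode above 0.03 m).
It fails at once if the robot strikes a fixed bystander with more than 5 N (contact force between any of glue, brushcup and the arm above 5 N or contact force between any of glue, brushcup and the fingers above 5 N).
It also fails if it takes over 72 s, if anything falls off the work surface, if the arm or the gripper's body presses on something with over 40 N, if the wrist force passes 120 N, or if a joint passes its speed limit or range.

### The arm

A 7-joint arm with a two-finger parallel gripper is mounted at the origin on the work surface. World frame = base frame: x ahead of the robot, y to its left, z up, the work surface at z = 0. Lengths are in m, angles in rad, forces in N, time in s.
With the tool pointing down it reaches from about 0.35 to 0.9 m from the base axis. Payload 8.1 kg.
Tool frame: the origin (TCP) lies at the very end of the fingers, on their centre line; the grasp point (between the pads) lies 19 mm behind it (arm.tcp_to_grasp is the distance from the TCP to the grasp point, in m); z points along the fingers, y is the line along which they close (so a half turn about z gives the same grasp; the last joint's range is limited). The gripper opens to 92 mm and grips with 3 to 60 N. Pads are 19 mm wide; open, the fingers measure 130 mm over their backs; the gripper's body (75 mm by 190 mm) begins 47 mm behind the grasp point.
Start: joints at [1.102, 0.434, 0.025, 1.573, -0.012, 1.134, -0.075], TCP at [0.224, -0.584, 0.227] pointing down, gripper open.
Joint ranges: [-2.62, 2.62], [-0.44, 2.09], [-1.27, 1.32], [0.08, 2.57], [-1.32, 4.46], [0.12, 2], [-2.74, 2.74]. Speed limits (rad/s): [2.22, 2.22, 3.01, 3.01, 3.14, 3.14, 3.14].

### API

Orientations are given as a rotation vector (axis times angle).
In Python, from cell import arm gives the robot as it stands.
- The arm moves only by the tool jog_arm, called as a command line: name --argument value ..., lists and objects as JSON in quotes. Schema: {"type":"object","properties":{"rows":{"type":"array","items":{"type":"array","items":{"type":"array","items":{"type":"number"},"minItems":5,"maxItems":5},"minItems":1,"maxItems":10},"minItems":1,"maxItems":1},"clamp_n":{"type":"number"},"only":{"type":"string"},"quiet":{"type":"boolean"},"lines":{"type":"string"}},"required":["rows"],"additionalProperties":false}. rows is a list that holds a single list of rows (three levels of brackets), with 1 to 10 rows, each of 5 numbers: dx, dy, dz in m, then a turn about the tool's z in rad, then the opening from 0.0 (shut) to 1.0 (fully open); each row shifts and turns the commanded pose from where the row before left it, along the tool's axes as they then stand; what a row does not reach is not made up. A row lasts 1/10 s, in which the tool goes at most 0.05 m and 0.15 rad, less where a joint would pass 70% of its speed; a pose out of reach is approached as far as the arm can. The fingers move at their own pace and stop on an object; clamp_n is the grip in N (left out, the last holds). Time passes only in rows, so rows that do not move let the fingers close. The tool returns the time, the measured TCP pose, the force, the opening and the grip force at its end. only (a regular expression) keeps the lines of the reply that match it, lines (a string "A,B") keeps lines A to B, and quiet returns only ok. Input that does not fit is refused with a message, and nothing moves.
- arm.observe(): the state, without advancing time (a new reading comes with each control period).
- arm.get_image(name): name is "side" or "top" or "wrist"; returns a dict with "image" (384x512x3 uint8, blue, green, red), "fx", "fy", "cx", "cy" (pixels), "cam_to_world" (4x4, takes a point from camera to world coordinates); the wrist camera has in their place "mount" (4x4, takes a point from camera to tool coordinates, whose origin is the TCP and whose axes are the flange's). Camera axes: x right, y down, z forward; pixel columns grow to the right and rows downward; lengths in m; the calibration is good to about 2 mm. The wrist camera is an equidistant fisheye: a pixel r from the principal point sees the ray r / f radians off the axis. A picture is of the moment at which its call begins: read the wrist's pose just before it. There is no depth.
- arm.sign_off(): hands the job in; it is judged then, once.
The state is a dict: "clock": time; "joints": joint angles; "dq": joint speeds; "joint_efforts": joint torques, N m; "position": TCP position; "ee_rot": TCP orientation; "force": force on the tool from outside, world axes, zero at the start; "ft_torque": the same for the moment, N m; "width": opening from 0.0 (shut) to 1.0 (fully open); "gripper_force": force on a finger pad.
Only numpy, scipy, OpenCV 4.12 (cv2) and the standard library are available. Lean on these libraries where they do the work, as an engineer would, in place of code of your own. Each camera call takes 0.05 s, during which the arm holds its last target. There are 200 camera calls.

## Working session

There is one attempt and no reset: what is moved stays moved. The work goes in short steps, Python scripts to look and compute and a tool call to move; the robot and the scene stay as the last step left them, time stands still between calls to the robot, and variables do not carry over. Pictures are saved under pics/ and viewed, at most 10 in all, crops included, and the job is handed in when it is done.

```bash
ls; mkdir -p pics; python3 - <<'E'
from cell import arm
import cv2,numpy as np
print(arm.observe())
for n in ["side","top"]:
    d=arm.get_image(n); cv2.imwrite(f"pics/{n}0.png",d["image"]); print(n,d["fx"],d["fy"],d["cx"],d["cy"],np.round(d["cam_to_world"],4).tolist())
d=arm.get_image("wrist"); cv2.imwrite("pics/wrist0.png",d["image"]); print({k:(v if k!="image" else 0) for k,v in d.items()})
a=cv2.imread("pics/side0.png");b=cv2.imread("pics/top0.png")
E
```

```text
cell.py
pics
{'clock': 0.0, 'joints': array([ 1.10237963,  0.43521001,  0.02492742,  1.57411184, -0.01158167,
        1.13402619, -0.07506673]), 'dq': array([ 1.61934625e-03,  1.24823070e-03,  2.07298534e-03, -2.61784564e-04,
        4.96068325e-05,  4.81771088e-04, -2.80660850e-04]), 'joint_efforts': array([ 1.52624921e-04, -6.67844296e+01,  9.85014103e-01, -3.14468873e+01,
       -6.05900749e-02,  4.26844438e-02,  1.00656657e-04]), 'position': array([ 0.22334378, -0.58316205,  0.22594682]), 'ee_rot': array([-3.08765776e+00, -5.71161703e-01,  6.78672588e-04]), 'force': array([0.3347891 , 0.31572913, 0.99579461]), 'ft_torque': array([ 0.00127344, -0.03770298,  0.00125378]), 'gripper_force': 0.0, 'width': 1.0036445147156188}
side 393.63446074887804 393.63446074887804 260.4766021928622 190.85935738279528 [[0.9869, -0.1306, 0.0947, 0.4438], [-0.1609, -0.7541, 0.6367, -0.7368], [-0.0117, -0.6436, -0.7653, 1.0149], [0.0, 0.0, 0.0, 1.0]]
top 417.73588829652044 417.73588829652044 250.94122687952702 187.42372388867358 [[-0.0191, -0.9892, 0.1453, 0.353], [-0.9998, 0.0204, 0.0081, -0.0123], [-0.0109, -0.1451, -0.9894, 1.6186], [0.0, 0.0, 0.0, 1.0]]
{'image': 0, 'fx': 297.3186396354542, 'fy': 297.3186396354542, 'cx': 254.13854872811666, 'cy': 188.03229602620715, 'mount': array([[ 2.63058319e-05, -9.61685081e-01, -2.74156534e-01,
         7.25774671e-02],
       [ 9.99999971e-01,  9.10192692e-05, -2.23325125e-04,
        -1.04012917e-03],
       [ 2.39721968e-04, -2.74156520e-01,  9.61685055e-01,
        -1.58219943e-01],
       [ 0.00000000e+00,  0.00000000e+00,  0.00000000e+00,
         1.00000000e+00]])}
```
View pics/side0.png

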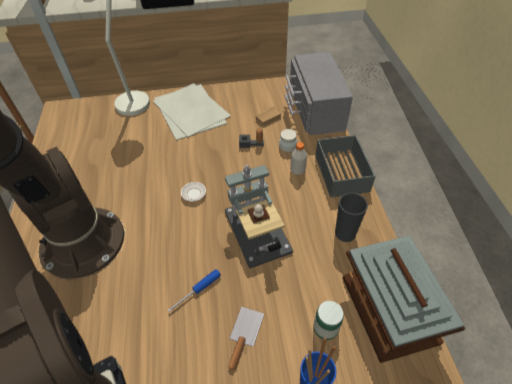

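View pics/top0.png

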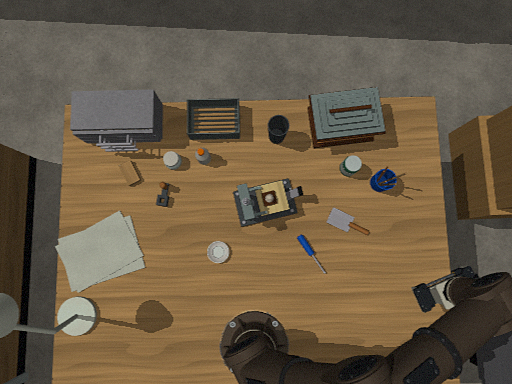

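Side view: crank at about (250,140), jack bridge (248,178), plate (262,220), leg (268,248). Top view: crank (163,195), bridge (245,203), leg (295,190). I'll enlarge both regions.

```bash
python3 - <<'E'
import cv2,numpy as np
a=cv2.imread("pics/side0.png");b=cv2.imread("pics/top0.png")
R=lambda i,x,y,w,h,s:cv2.resize(i[y:y+h,x:x+w],None,fx=s,fy=s,interpolation=cv2.INTER_CUBIC)
t=np.hstack([R(a,215,155,80,60,5),R(b,230,170,80,60,5)])
u=np.hstack([R(a,232,120,40,30,10),R(b,145,175,40,30,10)])
cv2.imwrite("pics/z0.png",np.vstack([t,u]))
E
```

View pics/z0.png

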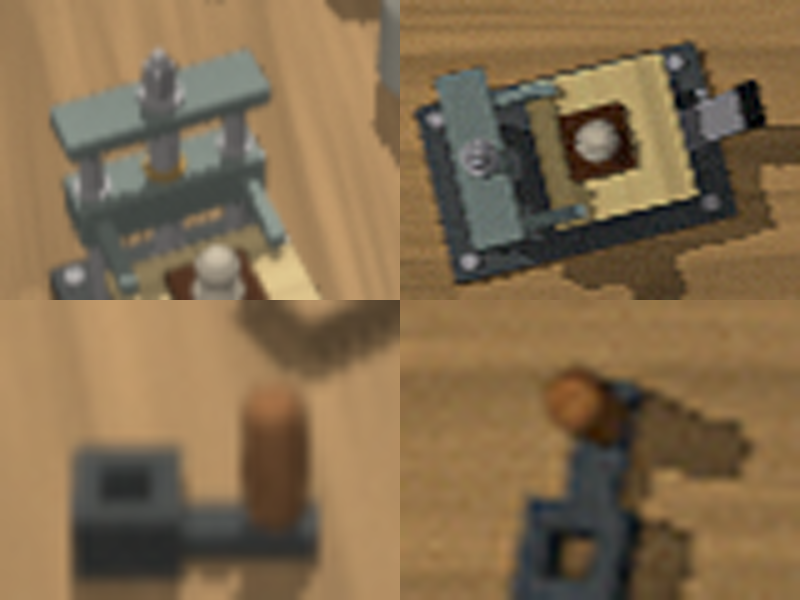

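The crops show: the crank's hub hole at side (244.5,138.5) / top (162.2,200.5), its handle top at (259.3,129) / (162.5,184.8), and the shaft tip at (246.6,165.5) / (245.6,201.5). I'll triangulate these.

```bash
cat > h.py <<'E'
import numpy as np,cv2
from cell import arm
from scipy.spatial.transform import Rotation as Ro
def ray(d,u,v,T=None):
    x,y=(u-d["cx"])/d["fx"],(v-d["cy"])/d["fy"]
    if T is None: T=d["cam_to_world"]; c=np.array([x,y,1])
    else:
        r=np.hypot(x,y); c=np.array([x/r*np.sin(r),y/r*np.sin(r),np.cos(r)]) if r>0 else np.array([0,0,1.])
    w=T[:3,:3]@c; return T[:3,3],w/np.linalg.norm(w)
def wristT(d,o):
    T=np.eye(4);T[:3,:3]=Ro.from_rotvec(o["ee_rot"]).as_matrix();T[:3,3]=o["position"];return T@d["mount"]
def plane(r,z): o,w=r; return o+w*(z-o[2])/w[2]
def tri(*rs):
    A=np.zeros((3,3));b=np.zeros(3)
    for o,w in rs:
        P=np.eye(3)-np.outer(w,w);A+=P;b+=P@o
    p=np.linalg.solve(A,b); e=max(np.linalg.norm((np.eye(3)-np.outer(w,w))@(p-o)) for o,w in rs); return p,e
def toolto(dx,dy,dz,o=None):
    o=o or arm.observe(); return Ro.from_rotvec(o["ee_rot"]).as_matrix().T@np.array([dx,dy,dz])
E
python3 - <<'E'
from h import *
np.set_printoptions(precision=4,suppress=True)
s=arm.get_image("side");t=arm.get_image("top")
for n,a,b in [("hubtop",(244.5,138.5),(162.2,200.5)),("handletop",(259.3,129),(162.5,184.8)),("shaft",(246.6,165.5),(245.6,201.5)),
 ("bridgeL",(215+10.5,155+22),(230+8,170+14.5)),]:
    print(n,tri(ray(s,*a),ray(t,*b)))
print(plane(ray(t,162.2,200.5),.03),plane(ray(t,162.5,184.8),.071),plane(ray(t,245.6,201.5),.225))
# bridge corners in top view at z=.19
for c in [(437,85),(485,68),(525,237),(477,250)]: print(plane(ray(t,230+(c[0]-400)/5,170+c[1]/5),.19))
E
```

```text
hubtop (array([0.5455, 0.3423, 0.0289]), np.float64(0.002748405129392424))
handletop (array([0.5994, 0.3313, 0.0758]), np.float64(0.0030527385748117613))
shaft (array([0.5144, 0.018 , 0.2242]), np.float64(0.0040102694516164685))
bridgeL (array([0.5146, 0.0343, 0.1903]), np.float64(0.059287151729933096))
[0.5426 0.3419 0.03  ] [0.5971 0.3323 0.071 ] [0.5103 0.0179 0.225 ]
[0.5652 0.0461 0.19  ]
[0.5764 0.0127 0.19  ]
[ 0.4589 -0.0126  0.19  ]
[0.4506 0.0204 0.19  ]
```

jog_arm --rows '[[[0.035,-0.032,-0.015,0,1],[0.035,-0.032,-0.015,0,1],[0.035,-0.032,-0.015,0,1],[0.035,-0.032,-0.015,0,1],[0.035,-0.032,-0.015,0,1],[0.035,-0.032,-0.015,0,1],[0.035,-0.032,-0.012,0,1],[0.035,-0.032,-0.010,0,1],[0.035,-0.032,-0.01,0,1],[0.035,-0.032,-0.01,0,1]]]' --clamp_n 20

```text
clock: 1.25
position: [0.4363, -0.1578, 0.3594]
ee_rot: [3.089, 0.571, 0.001]
force: [1.2, -0.9, 0.8]
width: 1.005
gripper_force: 0.0
```

jog_arm --rows '[[[0.035,-0.032,0,0,1],[0.035,-0.032,0,0,1],[0.035,-0.032,0,0,1],[0.01,-0.01,0,0,1],[0,0,0,0,1]]]'

```text
clock: 1.75
position: [0.5059, -0.0165, 0.3585]
ee_rot: [-3.087, -0.579, 0.0]
force: [0.4, -0.4, -0.1]
width: 0.999
gripper_force: 0.0
```

```bash
python3 - <<'E'
from h import *
o=arm.observe();d=arm.get_image("wrist");np.save("w1.npy",wristT(d,o));cv2.imwrite("pics/w1.png",d["image"]);print(o["position"],o["ee_rot"],o["joints"])
T=wristT(d,o)
E
```

```text
[ 0.50593399 -0.01653798  0.35847838] [-3.08661496e+00 -5.78815528e-01  6.15814064e-05] [ 0.26270148  0.18626618 -0.40157694  1.61154397  0.0729099   1.3589479
 -1.34805307]
```

View pics/w1.png

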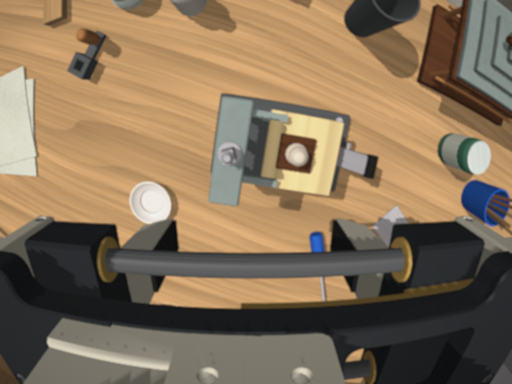

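The wrist view shows the bridge with the shaft at about (231,153), the plate to its right, the leg tip near (370,165), and the crank at (85,60). I'll enlarge the shaft and crank.

```bash
python3 - <<'E'
import cv2,numpy as np
a=cv2.imread("pics/w1.png")
R=lambda x,y,w,h,s:cv2.resize(a[y:y+h,x:x+w],None,fx=s,fy=s,interpolation=cv2.INTER_CUBIC)
cv2.imwrite("pics/z1.png",np.hstack([R(216,138,32,32,12),R(60,22,48,64,6)[:384]]))
E
```

```text
(no output)
```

View pics/z1.png

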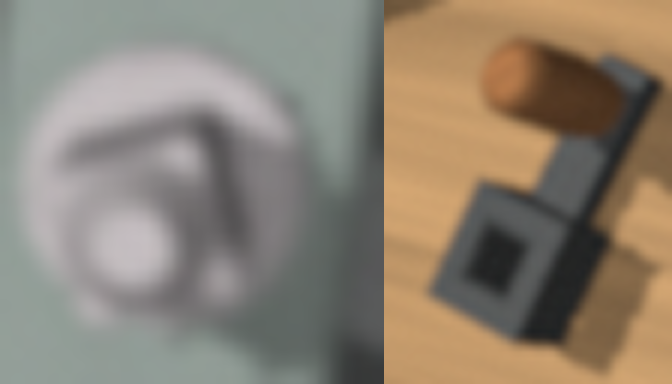

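```bash
python3 - <<'E'
from h import *
np.set_printoptions(precision=4,suppress=True)
d=arm.get_image("wrist");T=np.load("w1.npy");t=arm.get_image("top");s=arm.get_image("side")
q=lambda x,y:ray(d,216-.5+x/12,138-.5+y/12,T)
k=lambda x,y:ray(d,60-.5+x/6,22-.5+y/6,T)
print("tip",tri(q(130,245),ray(s,246.6,165.5)),plane(q(130,245),.225), "collar",plane(q(160,185),.194))
c,e1,e2=[plane(q(*p),.206)[:2] for p in [(210,105),(65,160),(240,240)]]
for e in (e1,e2): v=e-c; print("shaft edge yaw",np.degrees(np.arctan2(v[1],v[0])),np.linalg.norm(v))
P=[plane(k(*p),.03) for p in [(96,180),(223,237),(136,340),(46,292)]]
print(np.array(P)); print("hub c",np.mean(P,0))
for i in range(4): v=P[(i+1)%4]-P[i]; print(np.degrees(np.arctan2(v[1],v[0])),np.linalg.norm(v[:2]))
h=k(116,258);print("hole",plane(h,.03),tri(h,ray(s,244.5,138.5),ray(t,162.2,200.5)))
g=k(125,75);print("handle",tri(g,ray(s,259.3,129)),plane(g,.071))
E
```

```text
tip (array([0.5166, 0.0174, 0.2261]), np.float64(0.0017543452352453588)) [0.5147 0.018  0.225 ] collar [0.5147 0.0181 0.194 ]
shaft edge yaw 131.64341524683465 0.01378150987658548
shaft edge yaw -147.09680937054588 0.012335773092187979
[[0.5671 0.3591 0.03  ]
 [0.5606 0.3054 0.03  ]
 [0.5234 0.3252 0.03  ]
 [0.5296 0.3652 0.03  ]]
hub c [0.5452 0.3387 0.03  ]
-96.96205241348366 0.054059218945788245
151.93213208703116 0.04210495694112335
81.25974117289765 0.040425604244514704
-9.233880311455799 0.03805591166437691
hole [0.5457 0.342  0.03  ] (array([0.5455, 0.3423, 0.029 ]), np.float64(0.002788651070521938))
handle (array([0.5992, 0.3203, 0.0865]), np.float64(0.0016284374521449688)) [0.5985 0.3321 0.071 ]
```

jog_arm --rows '[[[0,0,0,-0.15,1],[0,0,0,-0.15,1],[0,0,0,-0.15,1],[0,0,0,-0.15,1],[0,0,0,-0.15,1],[0,0,0,-0.15,1],[0,0,0,-0.15,1],[0,0,0,-0.15,1],[0,0,0,-0.15,1],[0,0,0,-0.15,1]]]'

```text
clock: 2.95
position: [0.505, -0.0213, 0.3588]
ee_rot: [1.866, 2.527, -0.001]
force: [-0.4, 0.9, 0.9]
width: 1.002
gripper_force: 0.0
```

jog_arm --rows '[[[0,0,0,-0.15,1],[0,0,0,-0.15,1],[0,0,0,-0.15,1],[0,0,0,-0.15,1],[0,0,0,-0.15,1],[0,0,0,-0.15,1],[0,0,0,-0.15,1],[0,0,0,-0.06,1],[0,0,0,0,1]]]'

```text
clock: 3.85
position: [0.5051, -0.0212, 0.3587]
ee_rot: [-0.263, -3.131, 0.001]
force: [-0.5, 0.1, -0.3]
width: 1.001
gripper_force: 0.0
```

```bash
python3 - <<'E'
from h import *
o=arm.observe();print(toolto(*(np.array([.5416,.3428,.20])-o["position"])),np.degrees(Ro.from_rotvec(o["ee_rot"]).as_euler('zyx')),o["joints"][6])
E
```

```text
[0.02479066 0.3650937  0.15845436] [-1.70392464e+02 -4.73810068e-03  1.79955461e+02] 1.1750007223061154
```

jog_arm --rows '[[[0.003,0.048,0,0,1],[0.003,0.048,0.01,0,1],[0.003,0.047,0.015,0,1],[0.003,0.047,0.015,0,1],[0.003,0.047,0.015,0,1],[0.003,0.047,0.015,0,1],[0.003,0.045,0.02,0,1],[0.004,0.036,0.03,0,1],[0,0,0,0,1],[0,0,0,0,1]]]'

```text
clock: 4.85
position: [0.5409, 0.3442, 0.2377]
ee_rot: [-0.262, -3.129, 0.003]
force: [0.4, -0.4, -0.1]
width: 1.0
gripper_force: 0.0
```

```bash
python3 - <<'E'
from h import *
o=arm.observe();d=arm.get_image("wrist");T=wristT(d,o);np.save("w2.npy",T);cv2.imwrite("pics/w2.png",d["image"]);print(o["position"],o["joints"][6])
E
```

```text
[0.54085384 0.3442443  0.2377321 ] 0.4230532821506131
```

View pics/w2.png

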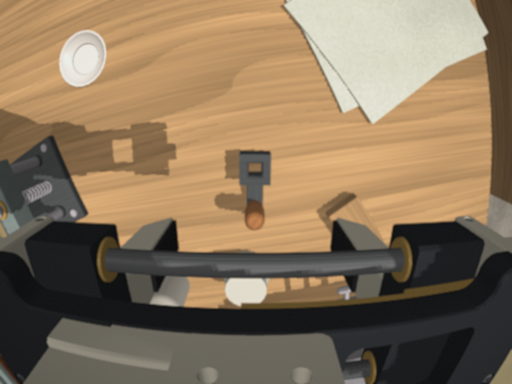

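Hub hole is at about (255,168), the handle at (254,213), with the arm aligned to the image vertical. I'll get the exact hub centre from a colour mask.

```bash
python3 - <<'E'
from h import *
np.set_printoptions(precision=4,suppress=True)
a=cv2.imread("pics/w2.png");T=np.load("w2.npy");d=arm.get_image("wrist");o=arm.observe()
c=a[140:195,230:282].astype(int)
wood=((c[:,:,2]-c[:,:,0])>25)
ys,xs=np.where(wood[18:38,16:34]);print("hole px",xs.mean()+246,ys.mean()+158,len(xs))
m=(~wood).astype(np.uint8);n,l,st,ce=cv2.connectedComponentsWithStats(m);i=1+st[1:,4].argmax();print(st[i])
print(["".join('#' if v else '.' for v in r) for r in m[5:60:2]].__repr__().replace(", ","\n"))
h=(xs.mean()+246,ys.mean()+158)
for z in (.0,.03): print(plane(ray(d,*h,T),z))
q=[plane(ray(d,*p,T),.03) for p in [(239,151),(271,151)]]; print(q)
s=arm.get_image("side");print(tri(ray(d,255,167,T),ray(s,244.5,138.5)))
g=plane(ray(d,254.5,208,T),.071);print("handle",g)
E
```

```text
hole px 254.5 167.0 122
[   9   11   31   44 1044]
['....................................................'
'....................................................'
'....................................................'
'.............#####...#..............................'
'..........##############################............'
'.........###############################............'
'.........###############################............'
'.........###############################............'
'.........###############################............'
'.........##########............#########............'
'.........#########..............########............'
'.........#########..............########............'
'.........#########..............########............'
'..........#########............#########............'
'.........###############################............'
'.........###############################............'
'.........###############################............'
'..........##############################............'
'..........##############################............'
'..........##############################............'
'................#################...................'
'.................###############....................'
'.................###############....................'
'.................###############....................'
'.................###############....................']
[0.5479 0.3434 0.    ]
[0.5418 0.3445 0.03  ]
[array([0.5185, 0.3288, 0.03  ]), array([0.5251, 0.3681, 0.03  ])]
(array([0.5457, 0.3452, 0.0258]), np.float64(0.0029015291798655508))
handle [0.5812 0.3379 0.071 ]
```

jog_arm --rows '[[[0,0,0.05,0,1],[0,0,0.05,0,1],[0,0,0.05,0,1],[0,0,0.045,0,1],[0,0,0.02,0,1],[0,0,0.016,0,1],[0,0,0,0,1]]]'

```text
clock: 5.7
position: [0.5414, 0.3429, 0.0068]
ee_rot: [-0.263, -3.13, 0.002]
force: [0.5, -0.4, 1.0]
width: 0.999
gripper_force: 0.0
```

jog_arm --rows '[[[0,0,0,0,0.3],[0,0,0,0,0.3],[0,0,0,0,0.3],[0,0,0,0,0.3],[0,0,0,0,0.3]]]' --clamp_n 40

```text
clock: 6.2
position: [0.5413, 0.3447, 0.0082]
ee_rot: [0.26, 3.13, 0.001]
force: [0.8, 0.6, -0.3]
width: 0.614
gripper_force: 0.0
```

jog_arm --rows '[[[0,0,0,0,0.3],[0,0,0,0,0.3],[0,0,0,0,0.3],[0,0,0,0,0.3],[0,0,0,0,0.3]]]' --clamp_n 40

```text
clock: 6.7
position: [0.5411, 0.3446, 0.0077]
ee_rot: [0.26, 3.131, 0.0]
force: [0.5, -1.1, 2.0]
width: 0.437
gripper_force: 40.0
```

jog_arm --rows '[[[0,0,-0.02,0,0.3],[0,0,-0.05,0,0.3],[0,0,-0.05,0,0.3],[0,0,-0.05,0,0.3],[0,0,-0.05,0,0.3],[0,0,-0.05,0,0.3],[0,0,-0.03,0,0.3],[0,0,0,0,0.3]]]'

```text
clock: 7.5
position: [0.5418, 0.3463, 0.3125]
ee_rot: [0.26, 3.126, 0.008]
force: [-0.0, 0.5, -2.9]
width: 0.432
gripper_force: 40.0
```

```bash
python3 - <<'E'
from h import *
s=arm.get_image("wrist");cv2.imwrite("pics/w3.png",s["image"]);o=arm.observe();print(o)
E
```

```text
{'clock': 7.55, 'joints': array([-0.17265931,  0.52477739, -0.78410069,  1.3553463 ,  0.36773667,
        1.40572617,  0.45803668]), 'dq': array([ 0.00120393,  0.0402135 ,  0.02321851,  0.06882798,  0.0080863 ,
       -0.02196988, -0.00645795]), 'joint_efforts': array([ 9.62660671e-02, -7.30717921e+01, -1.26820922e+01, -3.56136024e+01,
       -6.65686280e-02,  4.66355681e-01,  1.16441280e-01]), 'position': array([0.54131047, 0.34523223, 0.30931132]), 'ee_rot': array([2.60061754e-01, 3.12844506e+00, 2.98913222e-03]), 'force': array([-2.17047736e-03,  5.34366284e-01, -4.11197638e+00]), 'ft_torque': array([ 0.07227648, -0.06226418, -0.01273832]), 'gripper_force': 39.98183459043503, 'width': 0.43481040587174785}
```

View pics/w3.png

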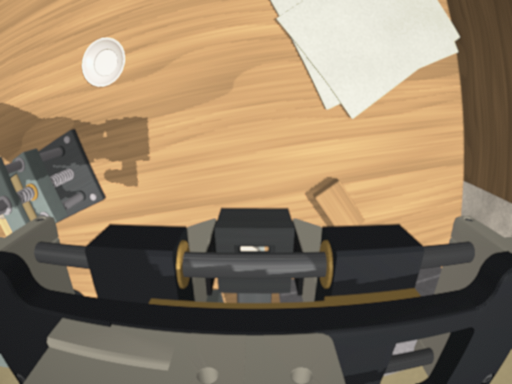

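The crank is held: its near face spans roughly rows 209–235 at columns 216–294, and the hole shows at (252,248). I'll work out the hub's offset in the tool frame.

```bash
python3 - <<'E'
from h import *
np.set_printoptions(precision=4,suppress=True)
a=cv2.imread("pics/w3.png");d=arm.get_image("wrist");M=d["mount"]
print(a[200:250,240].sum(1).tolist());print(a[200:250,270].sum(1).tolist())
for v in (208,209,210,211): print(v,plane(ray(d,255,v,M),.0077),plane(ray(d,255,v,M),-.0223))
for v in (230,233,236,240,248): print(v,plane(ray(d,255,v,M),-.0223),plane(ray(d,255,v,M),-.0073))
print([plane(ray(d,u,212,M),.005)[1] for u in (217,294)])
o=arm.observe();print(toolto(*(np.array([.5147,.018,.26])-o["position"])))
E
```

```text
[481, 496, 514, 526, 537, 545, 531, 436, 280, 160, 135, 142, 146, 146, 146, 144, 142, 142, 144, 143, 143, 146, 146, 149, 148, 146, 147, 160, 182, 193, 194, 197, 199, 198, 196, 192, 194, 196, 195, 196, 199, 194, 194, 187, 178, 205, 326, 442, 475, 455]
[549, 554, 553, 552, 543, 533, 514, 443, 312, 190, 135, 144, 146, 145, 148, 144, 143, 146, 143, 143, 140, 145, 149, 146, 146, 144, 143, 155, 178, 190, 199, 199, 202, 201, 199, 198, 197, 198, 195, 198, 200, 196, 192, 193, 185, 169, 160, 154, 149, 147]
208 [0.0159 0.0008 0.0077] [ 0.0266  0.0007 -0.0223]
209 [0.0152 0.0008 0.0077] [ 0.0261  0.0007 -0.0223]
210 [0.0146 0.0008 0.0077] [ 0.0256  0.0007 -0.0223]
211 [0.014  0.0008 0.0077] [ 0.025   0.0007 -0.0223]
230 [ 0.0149  0.0007 -0.0223] [ 0.0083  0.0008 -0.0073]
233 [ 0.0133  0.0007 -0.0223] [ 0.0064  0.0008 -0.0073]
236 [ 0.0116  0.0007 -0.0223] [ 0.0046  0.0008 -0.0073]
240 [ 0.0094  0.0007 -0.0223] [ 0.0021  0.0008 -0.0073]
248 [ 0.0048  0.0007 -0.0223] [-0.003   0.0008 -0.0073]
[np.float64(-0.02155482136708179), np.float64(0.02377666514554875)]
[-0.0281 -0.3261  0.0473]
```

jog_arm --rows '[[[-0.009,-0.046,0.003,0,0.3],[-0.009,-0.046,0.003,0,0.3],[-0.009,-0.046,0.003,0,0.3],[-0.009,-0.046,0.003,0,0.3],[-0.009,-0.046,0.003,0,0.3],[-0.009,-0.046,0.003,0,0.3],[-0.009,-0.046,0.003,0,0.3],[-0.009,-0.046,0.003,0,0.3]]]'

```text
clock: 8.4
position: [0.5497, -0.0328, 0.2812]
ee_rot: [-0.26, -3.127, 0.001]
force: [0.8, 0.3, -2.7]
width: 0.432
gripper_force: 40.0
```

jog_arm --rows '[[[0,0,0,0.15,0.3],[0,0,0,0.15,0.3],[0,0,0,0.15,0.3],[0,0,0,0.15,0.3],[0,0,0,0.15,0.3],[0,0,0,0,0.3],[0,0,0,0,0.3]]]'

```text
clock: 9.1
position: [0.5504, -0.0305, 0.2821]
ee_rot: [-1.381, -2.819, 0.002]
force: [-0.2, -0.2, -3.2]
width: 0.433
gripper_force: 40.0
```

```bash
python3 - <<'E'
from h import *
o=arm.observe();d=arm.get_image("wrist");np.save("w4.npy",wristT(d,o));a=d["image"];cv2.imwrite("pics/w4.png",a)
z=cv2.resize(a[60:230,190:310],None,fx=5,fy=5,interpolation=cv2.INTER_CUBIC);print(z.shape);cv2.imwrite("pics/z4.png",z[:600]);print(o["position"],o["ee_rot"])
E
```

```text
(850, 600, 3)
[ 0.55044443 -0.03045332  0.28212925] [-1.38135336e+00 -2.81885773e+00  2.16276645e-03]
```

View pics/w4.png

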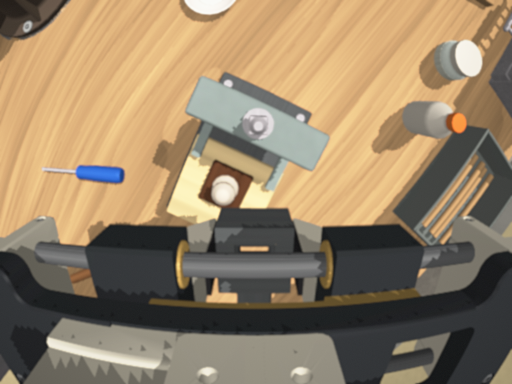

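The shaft is at about (259,124), directly below the camera, with the held hub below it in the picture. I'll enlarge the shaft for its centre and flats.

```bash
python3 - <<'E'
import cv2
a=cv2.imread("pics/w4.png")
cv2.imwrite("pics/z5.png",cv2.resize(a[104:144,239:279],None,fx=14,fy=14,interpolation=cv2.INTER_CUBIC))
E
```

```text
(no output)
```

View pics/z5.png

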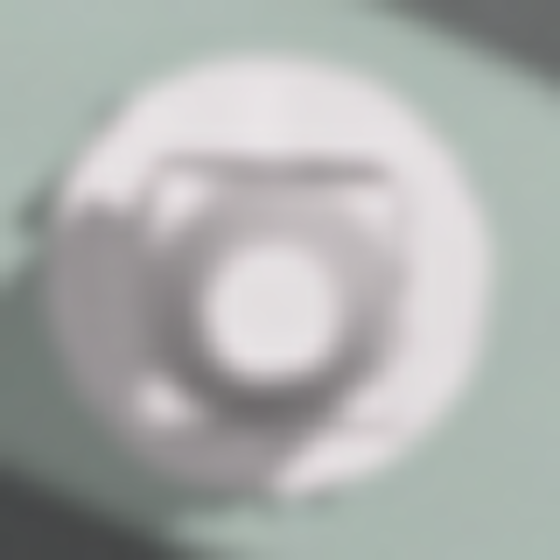

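The square's flats are aligned with the picture to within about 3° (slightly clockwise), with the collar centre at crop (270,273) and the tip at (272,315).

```bash
python3 - <<'E'
from h import *
np.set_printoptions(precision=4,suppress=True)
d=arm.get_image("wrist");M=d["mount"];T=np.load("w4.npy");o=arm.observe()
f=lambda x,y:(238.5+x/14,103.5+y/14)
for p,z in [((272,315),.225),((270,273),.194),((275,285),.218)]:
    print(plane(ray(d,*f(*p),M),o["position"][2]-z),plane(ray(d,*f(*p),T),z))
print(tri(ray(d,*f(272,315),T),ray(d,216-.5+130/12,138-.5+245/12,np.load("w1.npy"))))
s=arm.get_image("side");print(tri(ray(d,*f(272,315),T),ray(s,246.6,165.5)))
print(o["position"],toolto(0,0,1))
# same-picture hub hole lateral
a=cv2.imread("pics/w4.png").astype(int)[212,:].sum(1);print(a[205:305].tolist())
E
```

```text
[0.0603 0.0018 0.0578] [0.5147 0.0184 0.225 ]
[0.0607 0.0021 0.0888] [0.5146 0.0188 0.194 ]
[0.0615 0.0021 0.0648] [0.5142 0.0194 0.218 ]
(array([0.5147, 0.0182, 0.2248]), np.float64(0.0001803798921447737))
(array([0.5166, 0.0182, 0.2244]), np.float64(0.0018154926956260066))
[ 0.5509 -0.0303  0.2828] [ 0.0008 -0.0008 -1.    ]
[662, 668, 673, 676, 680, 683, 684, 684, 684, 685, 685, 686, 689, 669, 539, 315, 183, 175, 179, 186, 184, 183, 183, 185, 181, 184, 185, 186, 185, 182, 185, 183, 184, 183, 188, 182, 185, 182, 184, 185, 182, 181, 185, 186, 184, 184, 184, 185, 182, 188, 181, 186, 186, 186, 183, 185, 185, 186, 186, 187, 182, 186, 187, 187, 186, 186, 186, 188, 182, 185, 184, 186, 183, 182, 184, 184, 185, 185, 184, 181, 183, 177, 182, 247, 381, 499, 544, 552, 564, 578, 586, 583, 572, 565, 560, 561, 559, 555, 545, 532]
```

jog_arm --rows '[[[0.04,0.001,0,0,0.3],[0.025,0.001,0.01,0,0.3],[0,0,0.02,0.04,0.3],[0,0,0,0,0.3],[0,0,0,0,0.3]]]'

```text
clock: 9.75
position: [0.5134, 0.0219, 0.2538]
ee_rot: [-1.443, -2.79, 0.001]
force: [0.4, -0.4, -3.4]
width: 0.431
gripper_force: 40.0
```

```bash
python3 - <<'E'
from h import *
o=arm.observe();R=Ro.from_rotvec(o["ee_rot"]).as_matrix();h=o["position"]+R@[-.0042,0,.0077];print(h,toolto(*(np.array([.5147,.0184,.225])-h)))
E
```

```text
[0.51581084 0.01846725 0.24611007] [ 0.00058472 -0.00093155  0.02111075]
```

jog_arm --rows '[[[0,-0.0003,0.01,0,0.3],[0,0,0.008,0,0.3],[0,0,0.004,0,0.3],[0,0,0.004,0,0.3],[0,0,0.003,0,0.3]]]'

```text
clock: 10.25
position: [0.5131, 0.0223, 0.2243]
ee_rot: [-1.445, -2.789, 0.0]
force: [0.1, -1.2, -3.2]
width: 0.438
gripper_force: 40.0
```

jog_arm --rows '[[[0,0,0.004,0,0.3],[0,0,0,0,0.3]]]'

```text
clock: 10.45
position: [0.5128, 0.0223, 0.2203]
ee_rot: [-1.445, -2.789, 0.001]
force: [0.1, -0.0, -3.6]
width: 0.433
gripper_force: 40.0
```

jog_arm --rows '[[[0,0,0.005,0,0.3],[0,0,0.005,0,0.3],[0,0,0.004,0,0.3],[0,0,0.002,0,0.3],[0,0,0,0,0.3]]]'

```text
clock: 10.95
position: [0.5128, 0.0223, 0.2043]
ee_rot: [-1.445, -2.789, 0.001]
force: [-0.4, -1.0, -3.4]
width: 0.427
gripper_force: 40.0
```

jog_arm --rows '[[[0,0,0.0025,0,0.3],[0,0,0,0,0.3],[0,0,0,0,0.75],[0,0,0,0,0.75],[0,0,0,0,0.75],[0,0,0,0,0.75]]]'

```text
clock: 11.55
position: [0.5132, 0.0224, 0.2025]
ee_rot: [1.445, 2.789, 0.0]
force: [0.1, -0.6, -0.7]
width: 0.72
gripper_force: 0.0
```

jog_arm --rows '[[[0,0,-0.03,0,0.75],[0,0,-0.04,0,0.75],[-0.03,0,-0.003,0,0.75],[-0.029,0,0,0,0.75],[0,0,0,0,0.75],[0,0,0,0,0.75]]]'

```text
clock: 12.15
position: [0.547, -0.0261, 0.275]
ee_rot: [-1.446, -2.788, -0.0]
force: [-0.3, 1.0, -0.5]
width: 0.747
gripper_force: 0.0
```

```bash
python3 - <<'E'
from h import *
np.set_printoptions(precision=4,suppress=True)
o=arm.observe();d=arm.get_image("side");cv2.imwrite("pics/s5.png",d["image"]);print(o["position"],o["ee_rot"],o["joints"])
w=arm.get_image("wrist");cv2.imwrite("pics/w5.png",w["image"]);T=wristT(w,o);np.save("w5.npy",T)
E
```

```text
[ 0.547  -0.0261  0.275 ] [-1.4463 -2.7881 -0.0002] [ 0.4092  0.339  -0.6093  1.6532  0.2039  1.2143  0.3687]
```

```bash
python3 - <<'E'
from h import *
np.set_printoptions(precision=4,suppress=True)
w=arm.get_image("wrist");T=np.load("w5.npy");a=cv2.imread("pics/w5.png");o=arm.observe()
R=Ro.from_rotvec(o["ee_rot"]).as_matrix()
def proj(p):
    c=np.linalg.inv(T)@np.append(p,1);r=np.arctan2(np.hypot(c[0],c[1]),c[2]);n=np.hypot(c[0],c[1]);return w["cx"]+w["fx"]*r*c[0]/n,w["cy"]+w["fy"]*r*c[1]/n
u,v=proj(np.array([.5147,.0184,.224]));print("expected hub top centre px",u,v)
g=a[int(v)-32:int(v)+40,int(u)-40:int(u)+40].astype(int).sum(2)
for r in g[::2]: print("".join("#" if x<170 else "+" if x<260 else "o" if x<420 else "." for x in r))
E
```

```text
expected hub top centre px 254.36829739099286 134.12786661743942
..........................oooooooooooooooooooooooooooooooooooooooooooo..........
...............................oooooooooooooooooooooooooooooooooooooooooooo.....
...............................ooooooooooooooooooooooooooooooooooooooooooooooo..
.............oo++++++++++++++++++++++++++++++++++++++++++++++++++++ooooooooooooo
...........oo+++++++++++++++++++++++++++++++++++++++++++++++++++++++oooooooooooo
..........oooooooooooooooooooooooooooooooooooooooooooooooooooooooooooooooooooooo
.........ooooooooooooooooooooooooooooooooooooooooooooooooooooooooooooooooooooooo
.......ooooooooooooooooooooooooooooooooooooooooooooooooooooooooooooooooooooooooo
...ooooooooooooooooooooooooooooooooooooooooooooooooooooooooooooooooooooooooooooo
.ooooooooooooooooooooooooooooooooooooooooooooooooooooooooooooooooooooooooooooooo
ooooooooooooooooooooooooooooooooooooooooooooooooooooooooooooooooooooo.....oooooo
ooooooooooooooooooooooooooo++++++++++++++++++++++++++++oooooooooooooo.........oo
ooooooooooooooooooooooooo+++++ooooooooooooooooooooo+++++ooooooo
[... 1180 characters left out ...]
oooooooooooooooooooooooooooooooooooooooo............
............oooooooooooooooooooooooooooooooooooooooooooooooooooooooo............
............oooooooooooooooooooooooooooooooooooooooooooooooooooooooo............
............oooooooooooooooooooooooooooooooooooooooooooooooooooooooo............
............ooooooooooooooooooooooooooooooooooooooooooooooooooooooooo...........
........................ooo+++++++++++++++++++++++++++oooooooooooooo..ooo.......
+oooo.....................o++++++++++++++++++++++++++++ooooooooooo..........oo..
#####+oooo................oo+++++++++o++++++++++++++++oooooooooo................
##########+oooo...........oooooooooooooooooooooooooooooooooooooo................
```

The hub sits around the shaft (centre at the expected pixel, 56 px wide, which matches the top at 0.224 m). Next, grasp the handle.

jog_arm --rows '[[[0,0,0.03,0,0.75],[0,0,0.013,0,0.75],[0,0,0,0,0.15],[0,0,0,0,0.15],[0,0,0,0,0.15],[0,0,0,0,0.15],[0,0,0,0,0.15],[0,0,0,0,0.15],[0,0,0,0,0.15]]]' --clamp_n 20

```text
clock: 13.2
position: [0.5472, -0.0259, 0.2324]
ee_rot: [1.445, 2.789, 0.0]
force: [0.7, 0.6, 0.8]
width: 0.266
gripper_force: 20.0
```

jog_arm --rows '[[[0.0027,-0.017,0,0,0.15],[0.0078,-0.0153,0,0,0.15],[0.0122,-0.0122,0,0,0.15],[0.0153,-0.0078,0,0,0.15],[0.017,-0.0027,0,0,0.15],[0,0,0,0,0.15]]]'

```text
clock: 13.8
position: [0.4695, -0.0131, 0.2337]
ee_rot: [1.444, 2.787, -0.003]
force: [-4.9, -6.0, 15.2]
width: 0.269
gripper_force: 20.4
```

```bash
python3 - <<'E'
from h import *
np.set_printoptions(precision=4,suppress=True)
o=arm.observe();print(o["force"],o["gripper_force"],o["width"],toolto(*(o["position"]-[.5147,.0184,0])))
E
```

```text
[-4.9357 -6.0495 15.1918] 20.378559034370483 0.2693255331568178 [-0.0004 -0.0553 -0.2336]
```

jog_arm --rows '[[[0.017,0.0027,0,0,0.15],[0.0153,0.0078,0,0,0.15],[0.0122,0.0122,0,0,0.15],[0.0078,0.0153,0,0,0.15],[0.0027,0.017,0,0,0.15],[-0.0027,0.017,0,0,0.15],[-0.0078,0.0153,0,0,0.15],[-0.0122,0.0122,0,0,0.15],[-0.0153,0.0078,0,0,0.15],[-0.017,0.0027,0,0,0.15]]]' --clamp_n 12

```text
clock: 14.8
position: [0.5607, 0.0526, 0.2327]
ee_rot: [-1.441, -2.791, -0.002]
force: [-3.7, 1.2, 5.1]
width: 0.269
gripper_force: 12.2
```

```bash
python3 - <<'E'
from h import *
np.set_printoptions(precision=4,suppress=True)
o=arm.observe();print(toolto(*(o["position"]-[.5147,.0184,0])))
E
```

```text
[ 0.0016  0.0575 -0.2326]
```

jog_arm --rows '[[[-0.017,-0.0027,0,0,0.15],[-0.0153,-0.0078,0,0,0.15],[-0.0122,-0.0122,0,0,0.15],[-0.0078,-0.0153,0,0,0.15],[-0.0027,-0.017,0,0,0.15],[0.0027,-0.017,0,0,0.15],[0.0078,-0.0153,0,0,0.15],[0.0122,-0.0122,0,0,0.15],[0.0153,-0.0078,0,0,0.15],[0.017,-0.0027,0,0,0.15]]]'

```text
clock: 15.8
position: [0.4708, -0.0148, 0.2331]
ee_rot: [1.448, 2.784, -0.002]
force: [2.0, -3.7, 6.6]
width: 0.27
gripper_force: 12.3
```

```bash
python3 - <<'E'
from h import *
np.set_printoptions(precision=4,suppress=True)
o=arm.observe();print(toolto(*(o["position"]-[.5147,.0184,0])))
E
```

```text
[-0.0028 -0.0548 -0.2332]
```

```bash
python3 - <<'E'
from h import *
np.set_printoptions(precision=4,suppress=True)
s=arm.get_image("side");t=arm.get_image("top");cv2.imwrite("pics/s6.png",s["image"]);cv2.imwrite("pics/t6.png",t["image"])
def quad(img,x0,y0,x1,y1):
    hsv=cv2.cvtColor(img,cv2.COLOR_BGR2HSV);c=img.astype(int)
    m=((hsv[...,0]>17)&(hsv[...,0]<32)&(hsv[...,1]>50)&(hsv[...,2]>185)).astype(np.uint8)
    k=np.zeros_like(m);k[y0:y1,x0:x1]=m[y0:y1,x0:x1]
    k=cv2.morphologyEx(k,cv2.MORPH_OPEN,np.ones((2,2),np.uint8))
    cs,_=cv2.findContours(k,cv2.RETR_EXTERNAL,cv2.CHAIN_APPROX_NONE);c=max(cs,key=cv2.contourArea)
    return cv2.contourArea(c),cv2.approxPolyDP(cv2.convexHull(c),2,True)[:,0].tolist()
for n,S,Tp in [("t0",cv2.imread("pics/side0.png"),cv2.imread("pics/top0.png")),("now",s["image"],t["image"])]:
    print(n,"side",quad(S,225,180,300,255),"top",quad(Tp,235,165,305,220))
z=lambda i,x,y,w,h,k:cv2.resize(i[y:y+h,x:x+w],None,fx=k,fy=k,interpolation=cv2.INTER_CUBIC)
A=cv2.imread("pics/side0.png")
cv2.imwrite("pics/z6.png",np.vstack([np.hstack([z(A,225,165,75,55,5),z(s["image"],225,165,75,55,5)]),np.hstack([z(A,225,200,75,55,5),z(t["image"],230,165,75,55,5)])]))
E
```

```text
t0 side (521.0, [[274, 205], [284, 225], [249, 237], [241, 217]]) top (1.0, [[283, 210]])
now side (320.5, [[264, 197], [275, 200], [284, 220], [263, 226], [261, 219]]) top (39.5, [[275, 182], [281, 198], [274, 187]])
```

```bash
python3 - <<'E'
from h import *
np.set_printoptions(precision=4,suppress=True)
s=arm.get_image("side");t=arm.get_image("top")
# stand yaw from bridge's long edges in w1 & top (z=.19)
for c in ([(437,85),(477,250)],[(485,68),(525,237)]):
    p,q=[plane(ray(t,229.5+(x-400)/5,169.5+y/5),.19) for x,y in c];v=p-q;print("yaw",np.degrees(np.arctan2(v[1],v[0])),np.linalg.norm(v))
for psi in (11,12.5,14):
    c,si=np.cos(np.radians(psi)),np.sin(np.radians(psi));W=lambda x,y:np.array([.5147+c*x-si*y,.0183+si*x+c*y,0])
    for nm,px,xy in [("R t0",(284.5,225.5),(.055,-.148)),("L t0",(249,237.5),(-.055,-.148)),("R now",(284.5,220.5),(.055,-.148)),]:
        print(psi,nm,tri(ray(s,*px),(W(*xy),np.array([0,0,1.]))))
# brightness profile across front edge, t0 and now
A=cv2.imread("pics/side0.png");B=s["image"]
for im in (A,B): print(im[205:250,270].tolist()[::1])
E
```

```text
yaw 12.656326141334894 0.11747389649386428
yaw 12.149763488520504 0.12028931718230695
11 R t0 (array([ 0.5995, -0.1172,  0.1065]), np.float64(0.002692258397880851))
11 L t0 (array([ 0.4937, -0.1379,  0.103 ]), np.float64(0.004766846557216366))
11 R now (array([ 0.5991, -0.117 ,  0.1303]), np.float64(0.002275476307349342))
12.5 R t0 (array([ 0.6017, -0.1146,  0.1022]), np.float64(0.0012693251399384753))
12.5 L t0 (array([ 0.4957, -0.1383,  0.1034]), np.float64(0.0027038135787448877))
12.5 R now (array([ 0.6013, -0.1145,  0.1262]), np.float64(0.0008505887752037173))
14 R t0 (array([ 0.6038, -0.112 ,  0.0978]), np.float64(0.00011388534848236446))
14 L t0 (array([ 0.4978, -0.1387,  0.1036]), np.float64(0.0006382636624155107))
14 R now (array([ 0.6034, -0.1119,  0.1219]), np.float64(0.000534623947252305))
[[84, 113, 127], [93, 130, 147], [122, 171, 194], [138, 192, 218], [142, 198, 221], [143, 199, 223], [143, 199, 222], [141, 196, 220], [136, 189, 215], [134, 187, 213], [136, 189, 215], [136, 189, 215], [134, 187, 213], [134, 187, 213], [135, 189, 214], [136, 190, 216], [137, 192, 218], 
[... 416 characters left out ...]
, 19]]
[[153, 212, 232], [150, 208, 229], [146, 203, 225], [146, 202, 225], [146, 203, 226], [144, 201, 224], [143, 200, 224], [143, 200, 224], [146, 204, 226], [148, 207, 228], [148, 206, 228], [144, 200, 224], [138, 191, 217], [132, 184, 210], [133, 185, 210], [137, 190, 215], [140, 193, 219], [141, 196, 220], [128, 178, 203], [99, 138, 157], [85, 115, 130], [89, 103, 109], [93, 96, 95], [94, 95, 94], [92, 94, 92], [92, 94, 92], [92, 95, 93], [93, 96, 93], [93, 96, 94], [94, 97, 95], [94, 96, 94], [93, 96, 94], [91, 94, 91], [89, 92, 89], [87, 89, 87], [72, 74, 71], [59, 60, 59], [65, 66, 66], [76, 78, 78], [79, 79, 81], [54, 56, 57], [31, 32, 34], [27, 28, 29], [25, 25, 26], [21, 23, 23]]
```

jog_arm --rows '[[[0.017,0.0027,0,0,0.15],[0.0153,0.0078,0,0,0.15],[0.0122,0.0122,0,0,0.15],[0.0078,0.0153,0,0,0.15],[0.0027,0.017,0,0,0.15],[-0.0027,0.017,0,0,0.15],[-0.0078,0.0153,0,0,0.15],[-0.0122,0.0122,0,0,0.15],[-0.0153,0.0078,0,0,0.15],[-0.017,0.0027,0,0,0.15]]]' --clamp_n 12

```text
clock: 17.0
position: [0.5606, 0.0525, 0.2326]
ee_rot: [-1.441, -2.79, -0.002]
force: [-4.0, 1.8, 5.5]
width: 0.266
gripper_force: 12.2
```

```bash
python3 - <<'E'
from h import *
np.set_printoptions(precision=4,suppress=True)
o=arm.observe();print(toolto(*(o["position"]-[.5147,.0184,0])))
s=arm.get_image("side");B=s["image"];cv2.imwrite("pics/s7.png",B);print(B[205:240,270].sum(1).tolist())
E
```

```text
[ 0.0017  0.0574 -0.2326]
[353, 363, 410, 490, 542, 557, 568, 575, 571, 549, 525, 518, 526, 535, 546, 545, 442, 328, 285, 275, 274, 280, 279, 274, 268, 216, 172, 163, 154, 150, 158, 158, 152, 152, 149]
```

jog_arm --rows '[[[0,0,0,0,0.7],[0,0,0,0,0.7],[0,0,0,0,0.7],[0,0,0,0,0.7],[0,0,0,0,0.7],[0,0,-0.03,0,0.7],[0,0,-0.03,0,0.7],[0,0,0,0,0.7]]]'

```text
clock: 17.85
position: [0.562, 0.0518, 0.2962]
ee_rot: [1.442, 2.785, 0.006]
force: [0.8, 0.7, 0.3]
width: 0.699
gripper_force: 0.0
```

jog_arm --rows '[[[-0.037,-0.025,0,0,0],[-0.037,-0.025,0,0,0],[-0.037,-0.025,0,0,0],[-0.037,-0.025,0,0,0],[-0.037,-0.025,0,0,0],[-0.037,-0.025,0,0.1,0],[0,0,0,0.15,0],[0,0,0,0.145,0],[0,0,0,0,0],[0,0,0,0,0]]]'

```text
clock: 18.85
position: [0.5657, -0.2167, 0.2919]
ee_rot: [-1.958, -2.456, 0.001]
force: [-1.0, -0.2, 0.5]
width: 0.009
gripper_force: 0.0
```

```bash
python3 - <<'E'
from h import *
np.set_printoptions(precision=4,suppress=True)
o=arm.observe();d=arm.get_image("wrist");np.save("w8.npy",wristT(d,o));cv2.imwrite("pics/w8.png",d["image"]);print(o["position"],o["joints"])
p=o["position"]-[.5147,.0183,0];c,s=np.cos(.218),np.sin(.218);print("stand xy",c*p[0]+s*p[1],-s*p[0]+c*p[1])
E
```

```text
[ 0.5657 -0.2167  0.2919] [ 0.618   0.409  -0.4953  1.4919  0.1982  1.2911  0.3273]
stand xy -0.001026174163848849 -0.24047885257243723
```

View pics/w8.png

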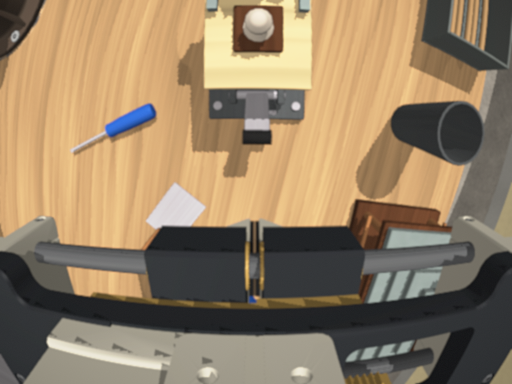

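The free edge of the plate runs at row 88 from column ~204 to ~311, and the leg's roller is at columns 242–272, rows 131–144, lying straight ahead of the closed fingers. I'll take the plate height from its width and from its edge.

```bash
python3 - <<'E'
from h import *
np.set_printoptions(precision=4,suppress=True)
a=cv2.imread("pics/w8.png").astype(float);d=arm.get_image("wrist");T=np.load("w8.npy")
h=cv2.cvtColor(a.astype(np.uint8),cv2.COLOR_BGR2HSV)
for v in (72,78,83): print(v,h[v,198:210].tolist(),h[v,306:318].tolist())
print(a[80:98,225].sum(1).tolist(),a[80:98,290].sum(1).tolist())
for (l,r,v) in [(203.8,311.5,83)]:
    for z in (.135,.143,.147,.151,.16):
        p,q=plane(ray(d,l,v,T),z),plane(ray(d,r,v,T),z);print(z,np.linalg.norm(p-q))
c,s=np.cos(.218),np.sin(.218)
def st(p): p=p-[.5147,.0183,0];return c*p[0]+s*p[1],-s*p[0]+c*p[1]
for z in (.135,.147): print(st(plane(ray(d,204,88.5,T),z)),st(plane(ray(d,311,88.5,T),z)))
print("roller",st(plane(ray(d,242,137.5,T),.1046)),st(plane(ray(d,272,137.5,T),.1046)),st(plane(ray(d,257,144,T),.1046)))
E
```

```text
72 [[16, 114, 143], [16, 114, 143], [16, 114, 145], [16, 115, 146], [16, 114, 147], [18, 104, 171], [19, 98, 222], [23, 86, 239], [23, 83, 241], [23, 84, 241], [23, 83, 240], [23, 84, 241]] [[23, 84, 240], [23, 84, 241], [23, 84, 240], [23, 83, 240], [22, 88, 236], [19, 98, 224], [16, 110, 215], [16, 114, 219], [16, 113, 225], [17, 112, 228], [17, 109, 231], [17, 109, 234]]
78 [[16, 115, 144], [16, 114, 147], [16, 113, 149], [16, 115, 149], [16, 112, 150], [18, 104, 174], [19, 98, 218], [23, 87, 237], [23, 83, 243], [23, 82, 243], [23, 82, 243], [23, 83, 243]] [[23, 83, 244], [23, 82, 244], [23, 82, 244], [23, 83, 243], [22, 89, 234], [18, 101, 219], [17, 110, 220], [17, 113, 226], [17, 111, 228], [17, 110, 232], [18, 109, 234], [18, 110, 234]]
83 [[16, 114, 148], [16, 114, 150], [16, 114, 150], [16, 115, 146], [16, 112, 146], [18, 103, 173], [19, 98, 223], [24, 84, 242], [24, 79, 246], [23, 78, 246], [23, 79, 246], [23, 80, 246]] [[24, 76, 247], [24, 77, 248], [24, 77, 247], [23, 80, 247], [23, 87, 240], [19, 100, 224], [17, 111, 221], [17, 112, 228], [17, 109, 233], [18, 110, 234],
[... 200 characters left out ...]
0, 660.0, 632.0, 524.0, 371.0, 309.0, 312.0, 312.0, 316.0, 314.0, 316.0, 316.0, 314.0]
0.135 0.11332252167760483
0.143 0.11044562563536342
0.147 0.10900717761424267
0.151 0.10756872959312196
0.16 0.10433222154560026
(np.float64(-0.05595664298436251), np.float64(-0.14703950411314667)) (np.float64(0.056707565396883555), np.float64(-0.14598295150850266))
(np.float64(-0.05393018271678703), np.float64(-0.14775735330266657)) (np.float64(0.05444375030176833), np.float64(-0.146741034430405))
roller (np.float64(-0.016999469608229), np.float64(-0.20308787246663942)) (np.float64(0.017926668234827796), np.float64(-0.20280470037731047)) (np.float64(0.0005220273772327602), np.float64(-0.2106567012849973))
```

```bash
cat > wid.py <<'E'
from h import *
np.set_printoptions(precision=4,suppress=True)
def cross(p,x0):  # 50% crossing of a step profile
    a,b=np.median(p[:4]),np.median(p[-4:]);q=(p-a)/(b-a);i=int(np.argmax(q>.5));return x0+i-1+(.5-q[i-1])/(q[i]-q[i-1])
def width(a,d,T,rows,l,r,W,zs,ch=0):
    out=[]
    for v in rows:
        xl=cross(a[v,l-8:l+8,ch],l-8);xr=cross(a[v,r-8:r+8,ch],r-8)
        f=lambda z:np.linalg.norm(plane(ray(d,xl,v,T),z)-plane(ray(d,xr,v,T),z))-W
        from scipy.optimize import brentq
        out.append((xl,xr,brentq(f,*zs)))
    return np.median(out,0),np.std(out,0)
if __name__=="__main__":
    a=cv2.imread("pics/w8.png").astype(float);d=arm.get_image("wrist");T=np.load("w8.npy")
    print("plate top",width(a,d,T,range(66,86),204,311,.110,(.05,.25)))
    print(a[102:112:5,196:216].sum(2).tolist(),a[102:112:5,298:312].sum(2).tolist())
    print("base top",width(a,d,T,range(98,116),209,304,.140,(-.1,.2)))
    a=cv2.imread("pics/w1.png");print(a.shape)
E
python3 wid.py
```

```text
plate top (array([203.5968, 310.3396,   0.1413]), array([0.0665, 0.1365, 0.0004]))
[[357.0, 352.0, 347.0, 350.0, 349.0, 353.0, 359.0, 368.0, 374.0, 373.0, 369.0, 351.0, 302.0, 237.0, 206.0, 202.0, 205.0, 231.0, 301.0, 366.0], [349.0, 349.0, 352.0, 351.0, 359.0, 363.0, 373.0, 374.0, 377.0, 371.0, 367.0, 349.0, 303.0, 243.0, 209.0, 203.0, 223.0, 299.0, 395.0, 440.0]] [[440.0, 362.0, 326.0, 316.0, 309.0, 321.0, 399.0, 489.0, 528.0, 537.0, 544.0, 551.0, 554.0, 552.0], [667.0, 589.0, 435.0, 326.0, 303.0, 314.0, 397.0, 502.0, 541.0, 549.0, 554.0, 554.0, 550.0, 547.0]]
base top (array([208.1042, 299.5021,  -0.0083]), array([3.3803, 3.5095, 0.0292]))
(384, 512, 3)
```

```bash
python3 - <<'E'
from wid import *
from scipy.optimize import brentq
a=cv2.imread("pics/w8.png").astype(float);d=arm.get_image("wrist");T=np.load("w8.npy")
print("cam",T[:3,3])
def hw(l,r,v,W): return brentq(lambda z:np.linalg.norm(plane(ray(d,l,v,T),z)-plane(ray(d,r,v,T),z))-W,-.2,.3)
for v in range(96,116,3):
    L=a[v,198:213].sum(1);Rr=a[v,299:316].sum(1)
    l=cross(a[v,200:213].sum(1),200);r=cross(a[v,302:314].sum(1),302);print(v,l,r,hw(l,r,v,.140))
# roller width 34 at folded .1046
for v in (134,137,140):
    l=cross(a[v,234:249].sum(1),234);r=cross(a[v,265:281].sum(1),265);print(v,l,r,hw(l,r,v,.034))
print("front-edge row, plate depth 148 line:")
for u in (225,290):
    v=80+cross(a[80:98,u].sum(1),0);R=ray(d,u,v,T);
    print(v,[(z,round(float(-np.sin(.218)*(plane(R,z)[0]-.5147)+np.cos(.218)*(plane(R,z)[1]-.0183)),4)) for z in (.135,.147)])
E
```

```text
cam [ 0.5479 -0.1443  0.4501]
96 208.52173913043478 305.0673076923077 0.01597840419949978
99 208.52118644067798 304.9493670886076 0.01576642860680194
102 208.32692307692307 304.63055555555553 0.015546413740525566
105 208.06465517241378 304.52061855670104 0.016626273204233516
108 208.21186440677965 304.50233644859816 0.016285003875621012
111 208.30555555555554 304.43526785714283 0.0159926138321618
114 208.4090909090909 304.28846153846155 0.015315118971453268
134 242.0344827586207 271.2793103448276 0.10441583129753076
137 241.97333333333333 271.34183673469386 0.10642846274688725
140 241.9707792207792 271.14233576642334 0.10468393440243398
front-edge row, plate depth 148 line:
87.93589743589743 [(0.135, -0.1469), (0.147, -0.1477)]
88.27941176470588 [(0.135, -0.1467), (0.147, -0.1474)]
```

The scale check is good: base top reads 16 mm and roller height 105 mm. The plate's underside is only about 130 mm, so I'll wind roughly 60–70° more.

jog_arm --rows '[[[0.044,0.009,0,0,0.7],[0.044,0.009,0,0,0.7],[0.044,0.009,0,0,0.7],[0.044,0.009,0,0,0.7],[0.044,0.009,0,0,0.7],[0.044,0.01,0,0,0.7],[0,0,0,0,0.7],[0,0,0,0,0.7],[0,0,0,0,0.7]]]' --clamp_n 12

```text
clock: 19.95
position: [0.5621, 0.0512, 0.2921]
ee_rot: [1.965, 2.451, -0.001]
force: [0.5, 0.2, 0.2]
width: 0.692
gripper_force: 0.0
```

```bash
python3 - <<'E'
from h import *
np.set_printoptions(precision=4,suppress=True)
o=arm.observe();d=arm.get_image("wrist");T=wristT(d,o);np.save("w9.npy",T);cv2.imwrite("pics/w9.png",d["image"]);print(o["position"],toolto(*(np.array([.5606,.0525,.2326])-o["position"])))
s=arm.get_image("side");t=arm.get_image("top");
# wooden handle in side+top: reddish-brown blob near shaft
for n,D,(x0,y0,x1,y1) in [("side",s,(225,140,285,185)),("top",t,(225,170,265,205))]:
    h=cv2.cvtColor(D["image"],cv2.COLOR_BGR2HSV)[y0:y1,x0:x1];m=((h[...,0]<14)&(h[...,1]>110)&(h[...,2]>60)).astype(np.uint8)
    k,l,st,ce=cv2.connectedComponentsWithStats(m);print(n,[(st[i].tolist(),(ce[i]+[x0,y0]).round(1).tolist()) for i in range(1,k) if st[i,4]>8])
E
```

```text
[0.5621 0.0512 0.2921] [ 0.0017 -0.0011  0.0595]
side [([32, 5, 7, 16, 66], [260.5, 151.9])]
top []
```

jog_arm --rows '[[[0.001,-0.001,0.03,0,0.7],[0,0,0.029,0,0.7],[0,0,0,0,0.15],[0,0,0,0,0.15],[0,0,0,0,0.15],[0,0,0,0,0.15],[0,0,0,0,0.15],[0,0,0,0,0.15],[0,0,0,0,0.15]]]' --clamp_n 12

```text
clock: 21.0
position: [0.5611, 0.0535, 0.2338]
ee_rot: [1.964, 2.451, 0.001]
force: [-0.0, 1.4, 2.8]
width: 0.268
gripper_force: 12.0
```

jog_arm --rows '[[[-0.0152,0.0042,0,0,0.15],[-0.0158,-0.0003,0,0,0.15],[-0.015,-0.0047,0,0,0.15],[-0.0131,-0.0088,0,0,0.15],[0,0,0,0,0.15]]]'

```text
clock: 21.5
position: [0.5634, -0.0096, 0.2332]
ee_rot: [1.968, 2.448, -0.003]
force: [-0.8, 0.3, 4.4]
width: 0.274
gripper_force: 12.1
```

```bash
python3 - <<'E'
from h import *
np.set_printoptions(precision=4,suppress=True)
o=arm.observe();p=o["position"]-[.5147,.0184,0];print(toolto(*p),np.degrees(np.arctan2(p[1],p[0])),np.hypot(p[0],p[1]),toolto(*(np.array([.5657,-.2167,.2919])-o["position"])))
E
```

```text
[-0.0381  0.0413 -0.2332] -29.901762113372417 0.05617517565288251 [-0.2028 -0.0423 -0.0584]
```

jog_arm --rows '[[[0,0,0,0,0.7],[0,0,0,0,0.7],[0,0,0,0,0.7],[0,0,0,0,0.7],[0,0,0,0,0.7],[0,0,-0.03,0,0.7],[0,0,-0.03,0,0.7],[0,0,0,0,0.7]]]'

```text
clock: 22.3
position: [0.5662, -0.0056, 0.2971]
ee_rot: [1.961, 2.449, 0.007]
force: [0.4, 0.6, 0.6]
width: 0.7
gripper_force: 0.0
```

jog_arm --rows '[[[-0.04,-0.008,0,0,0],[-0.04,-0.008,0,0,0],[-0.04,-0.008,0,0,0],[-0.04,-0.009,0,0,0],[-0.04,-0.009,0,0,0],[0,0,0,0,0],[0,0,0,0,0]]]'

```text
clock: 23.0
position: [0.5665, -0.2117, 0.2923]
ee_rot: [-1.966, -2.449, 0.0]
force: [0.7, 0.4, -0.1]
width: 0.139
gripper_force: 0.0
```

```bash
cat > meas.py <<'E'
import sys;from wid import *
from scipy.optimize import brentq
o=arm.observe();d=arm.get_image("wrist");T=wristT(d,o);a0=d["image"];cv2.imwrite(sys.argv[1],a0);a=a0.astype(float)
p=o["position"]-[.5147,.0183,0];c,s=np.cos(.218),np.sin(.218);print(o["position"],"stand",c*p[0]+s*p[1],-s*p[0]+c*p[1])
hsv=cv2.cvtColor(a0,cv2.COLOR_BGR2HSV);m=((hsv[...,0]>20)&(hsv[...,0]<30)&(hsv[...,1]<95)&(hsv[...,2]>215)).astype(np.uint8);m[130:]=0;m[:,:150]=0;m[:,360:]=0
k,l,st,ce=cv2.connectedComponentsWithStats(m);b=st[1+st[1:,4].argmax()];print("plate box",b)
L,Rr,B=b[0],b[0]+b[2]-1,b[1]+b[3]-1
print("plate top",width(a,d,T,range(B-20,B-3),L,Rr,.110,(.05,.25)))
def hw(l,r,v,W): return brentq(lambda z:np.linalg.norm(plane(ray(d,l,v,T),z)-plane(ray(d,r,v,T),z))-W,-.2,.3)
for v in (B+10,B+16,B+22):
    try: l=cross(a[v,200:213].sum(1),200);r=cross(a[v,302:314].sum(1),302);print("base",l,r,hw(l,r,v,.14))
    except Exception as e: print(e)
E
python3 meas.py pics/w10.png
```

```text
[ 0.5665 -0.2117  0.2923] stand 0.0008116457908194583 -0.23577661545214515
plate box [ 201    6  109   86 5582]
plate top (array([200.6154, 308.7188,   0.1457]), array([0.0811, 0.0681, 0.0002]))
base 207.23790322580646 304.3716216216216 0.019685296559212306
base 206.83490566037736 303.93518518518516 0.020299201478283624
base 206.83333333333334 303.78333333333336 0.02050627676385494
```

jog_arm --rows '[[[-0.005,0,0.05,0,0],[0,0,0.05,0,0],[0,0,0.05,0,0],[0,0,0.012,0,0],[0,0,0,0,0],[0,0,0,0,0]]]'

```text
clock: 23.65
position: [0.5697, -0.215, 0.1338]
ee_rot: [1.961, 2.451, 0.002]
force: [-0.2, -0.3, 0.0]
width: 0.005
gripper_force: 0.0
```

```bash
cat > meas2.py <<'E'
import sys;from wid import *
from scipy.optimize import brentq
o=arm.observe();d=arm.get_image("wrist");T=wristT(d,o);a0=d["image"];cv2.imwrite(sys.argv[1],a0);a=a0.astype(float)
p=o["position"]-[.5147,.0183,0];c,s=np.cos(.218),np.sin(.218);print(o["position"],"stand",c*p[0]+s*p[1],-s*p[0]+c*p[1],"cam z",T[2,3])
hsv=cv2.cvtColor(a0,cv2.COLOR_BGR2HSV)
for v in range(10,180,12): print(v,"".join("Y" if 20<=h<=30 and S<105 and V>200 else "w" if h<20 and S>80 else "d" if V<90 else "." for h,S,V in hsv[v,80:440:4].tolist()))
E
python3 meas2.py pics/w11.png
```

```text
[ 0.5697 -0.215   0.1338] stand 0.003238410174628996 -0.23963755710260928 cam z 0.2919636264741147
10 wwwwwwwwwwwwwwwwYYYYYYYYYYYYYYYYYYYYYYYYYYYYYYYYYYYYYYYYYYYYYYYYYYYYYYYwwwwwwwwwwwwwwwwwww
22 wwwwwwwwwwwwwwwwYYYYYYYYYYYYYYYYYYYYYYYYYYYYYYYYYYYYYYYYYYYYYYYYYYYYYYYwwwwwwwwwwwwwwwwwww
34 wwwwwwwwwwwwwwwwYYYYYYYYYYYYYYYYYYYYYYYYYYYYYYYYYYYYYYYYYYYYYYYYYYYYYYYwwwwwwwwwwwwwwwwwww
46 wwwwwwwwwwwwwwwwYYYYYYYYYYYYYYYYYYYYYYYYYYYYYYYYYYYYYYYYYYYYYYYYYYYYYYYwwwwwwwwwwwwwwwwwww
58 wwwwwwwwwwwwwwwwYYYYYYYYYYYYYYYYYYYYYYYYYYYYYYYYYYYYYYYYYYYYYYYYYYYYYYYwwwwwwwwwwwwwwwwwww
70 wwwwwwwwwwwwwwwwYYYYYYYYYwYwww........w.ww.........w...w.wYwYYYYYYYYYYYwwwwwwwwwwwwwwwwwww
82 wwwwwwwwwwwwwwwwwwwwwwwwwddddddddddd..........................wwwwwwwwwwwwwwwwwwwwwwwwwwww
94 wwwwwwwwwwwwwwwwwwwwwwwwwdddddddddd...........................wwwwwwwwwwwwwwwwwwwwwwwwwwww
106 www..wwwwwwwwwwwwwwwwwwwwd....dddddddd..........ddddd.........wwwwwwwwwwwwwwwwwwwwwwwwwwww
118 .......wwwwwwwwwwwwwwwwwwddddddddddddd........................wwwwwwwwwwwwwwwwwwwwwwwwwwww
130 .....wwwwwwwwwwwwwwwwwwwwwwwwwwwwwwwww...........wwwwwwwwwwwwwwwwwwwwwwwwwwwwwwwwwwwwwwwww
142 wwwwwwwwwwwwwwwwwwwwwwwwwwwwwwwwwwwwww...........wwwwwwwwwwwwwwwwwwwwwwwwwwwwwwwwwwwwwwwww
154 wwwwwwwwwwwwwwwwwwwwwwwwwwwwwwwwwwwwwdddddddddddddwwwwwwwwwwwwwwwwwwwwwwwwwwwwwwwwwwwwwwww
166 wwwwwwwwwwwwwwwwwwwwwwwwwwwwwwwwwwwwwdddddddddddddwwwwwwwwwwwwwwwwwwwwwwwwwwwwwwwwwwwwwwww
178 wwwwwwwwwwwwwwwwwwwwwwwwwwwwwwwwwwwwwwwwwwwwwwwwwwwwwwwwwwwwwwwwwwwwwwwwwwwwwwwwwwwwwwwwww
```

```bash
python3 - <<'E'
from wid import *
o=arm.observe();d=arm.get_image("wrist");T=wristT(d,o);a=d["image"].astype(float)
print(o["position"],T[2,3])
for ch in (0,1): print("plate top",width(a,d,T,range(20,62),142,363,.110,(.05,.25),ch))
print("roller",width(a,d,T,range(152,168),228,280,.034,(.05,.25)))
E
```

```text
[ 0.57   -0.2153  0.1343] 0.2923881552492268
plate top (array([140.7459, 360.9643,   0.1482]), array([0.4597, 0.2345, 0.0002]))
plate top (array([140.7414, 361.0425,   0.1483]), array([0.4207, 0.2301, 0.0002]))
roller (array([223.7156, 278.3197,   0.1107]), array([0.2308, 0.2696, 0.0022]))
```

jog_arm --rows '[[[0,0,0.036,0,0],[0,0,0,0,0],[0.01,0,0,0,0],[0.01,0,0,0,0],[0.01,0,0,0,0],[0.01,0,0,0,0],[0.01,0,0,0,0]]]'

```text
clock: 24.45
position: [0.5577, -0.166, 0.0969]
ee_rot: [1.963, 2.45, 0.001]
force: [0.5, -0.8, 0.2]
width: 0.004
gripper_force: 0.7
```

jog_arm --rows '[[[0.008,0,0,0,0],[0.006,0,0,0,0],[0.005,0,0,0,0],[0,0,0,0,0]]]'

```text
clock: 24.85
position: [0.5527, -0.1472, 0.0953]
ee_rot: [-1.962, -2.452, -0.0]
force: [0.2, -0.2, -1.1]
width: 0.004
gripper_force: 0.0
```

```bash
python3 - <<'E'
from h import *
o=arm.observe();p=o["position"]-[.5147,.0183,0];c,s=np.cos(.218),np.sin(.218);print(o["position"],"stand",c*p[0]+s*p[1],-s*p[0]+c*p[1],o["force"])
E
```

```text
[ 0.55265502 -0.14716054  0.09533767] stand 0.0012713234151999764 -0.16975322258235073 [ 0.21890453 -0.17371232 -1.05520481]
```

jog_arm --rows '[[[-0.03,0,0,0,0],[-0.039,0,0,0,0],[0,0,-0.036,0,0],[0,0,0,0,0],[0,0,0,0,0]]]'

```text
clock: 25.35
position: [0.5684, -0.2159, 0.132]
ee_rot: [1.964, 2.45, 0.001]
force: [-0.1, 0.9, 0.2]
width: 0.003
gripper_force: 0.0
```

```bash
python3 meas2.py pics/w12.png
python3 - <<'E'
from wid import *
o=arm.observe();d=arm.get_image("wrist");T=wristT(d,o);a=d["image"].astype(float)
print("plate top",width(a,d,T,range(20,62),142,362,.110,(.05,.25),0))
E
```

```text
[ 0.5684 -0.2159  0.132 ] stand 0.00176726032598358 -0.24029043177334727 cam z 0.29016178180135777
10 wwwwwwwwwwwwwwwwYYYYYYYYYYYYYYYYYYYYYYYYYYYYYYYYYYYYYYYYYYYYYYYYYYYYYYYYwwwwwwwwwwwwwwwwww
22 wwwwwwwwwwwwwwwwYYYYYYYYYYYYYYYYYYYYYYYYYYYYYYYYYYYYYYYYYYYYYYYYYYYYYYYYwwwwwwwwwwwwwwwwww
34 wwwwwwwwwwwwwwwwYYYYYYYYYYYYYYYYYYYYYYYYYYYYYYYYYYYYYYYYYYYYYYYYYYYYYYYYwwwwwwwwwwwwwwwwww
46 wwwwwwwwwwwwwwwwYYYYYYYYYYYYYYYYYYYYYYYYYYYYYYYYYYYYYYYYYYYYYYYYYYYYYYYYwwwwwwwwwwwwwwwwww
58 wwwwwwwwwwwwwwwwYYYYYYYYYYYYYYYYYYYYYYYYYYYYYYYYYYYYYYYYYYYYYYYYYYYYYYYYwwwwwwwwwwwwwwwwww
70 wwwwwwwwwwwwwwwwYYwwwww...w.w.w...w.........................w.....wwYYYYwwwwwwwwwwwwwwwwww
82 wwwwwwwwwwwwwwwwwwwwwwwwwddddddddddd.............dd.d..........wwwwwwwwwwwwwwwwwwwwwwwwwww
94 wwwwwwwwwwwwwwwwwwwwwwwwwddddddddddd....d...........d.........wwwwwwwwwwwwwwwwwwwwwwwwwwww
106 www..wwwwwwwwwwwwwwwwwwwwdd...dddddddddddddddddd..ddd.........wwwwwwwwwwwwwwwwwwwwwwwwwwww
118 .......wwwwwwwwwwwwwwwwww.dddddddddddddddddddddd.dd...........wwwwwwwwwwwwwwwwwwwwwwwwwwww
130 .....wwwwwwwwwwwwwwwwwwwwwwwwwwwwwwwwwwwwwwwwwwwwwwwwwwwwwwwwwwwwwwwwwwwwwwwwwwwwwwwwwwwww
142 wwwwwwwwwwwwwwwwwwwwwwwwwwwwwwwwwwwwwwwwwwwwwwwwwwwwwwwwwwwwwwwwwwwwwwwwwwwwwwwwwwwwwwwwww
154 wwwwwwwwwwwwwwwwwwwwwwwwwwwwwwwwwwwwwwwwwwwwwwwwwwwwwwwwwwwwwwwwwwwwwwwwwwwwwwwwwwwwwwwwww
166 wwwwwwwwwwwwwwwwwwwwwwwwwwwwwwwwwwwwwwwwwwwwwwwwwwwwwwwwwwwwwwwwwwwwwwwwwwwwwwwwwwwwwwwwww
178 wwwwwwwwwwwwwwwwwwwwwwwwwwwwwwwwwwwwwwwwwwwwwwwwwwwwwwwwwwwwwwwwwwwwwwwwwwwwwwwwwwwwwwwwww
plate top (array([142.6507, 366.3125,   0.1477]), array([0.3275, 0.129 , 0.0002]))
```

The roller has left its folded place and the leg stays under the plate without contact. One last check from above on the crank's seat.

jog_arm --rows '[[[0,0,-0.05,0,0],[0,0,-0.05,0,0],[0,0,-0.05,0,0],[0.04,0,-0.01,0,0],[0.045,0,-0.01,0,0],[0.045,0,0,0,0],[0.04,0,0,0,0],[0,0,0,0,0],[0,0,0,0,0]]]'

```text
clock: 26.35
position: [0.5304, -0.0487, 0.301]
ee_rot: [-1.961, -2.454, 0.002]
force: [-0.7, -1.0, 0.9]
width: 0.006
gripper_force: 0.0
```

```bash
python3 - <<'E'
from h import *
o=arm.observe();w=arm.get_image("wrist");T=wristT(w,o);a=w["image"];cv2.imwrite("pics/w13.png",a);s=arm.get_image("side")
def proj(p):
    c=np.linalg.inv(T)@np.append(p,1);n=np.hypot(c[0],c[1]);r=np.arctan2(n,c[2]);return w["cx"]+w["fx"]*r*c[0]/n,w["cy"]+w["fy"]*r*c[1]/n
u,v=proj(np.array([.5147,.0184,.224]));print(u,v,T[2,3],"40mm px",w["fx"]*.04/(T[2,3]-.224))
g=a[int(v)-40:int(v)+60,int(u)-50:int(u)+70].astype(int).sum(2)
for r in g[::3]: print("".join("#" if x<170 else "+" if x<260 else "o" if x<420 else "." for x in r))
h=cv2.cvtColor(s["image"],cv2.COLOR_BGR2HSV)[135:190,225:290];m=((h[...,0]<14)&(h[...,1]>110)&(h[...,2]>60)).astype(np.uint8)
ys,xs=np.where(m);print("side handle",xs.mean()+225,ys.min()+135,ys.max()+135)
hd=np.array([.5147,.0184,0])+.055*np.array([np.cos(np.radians(-29.9)),np.sin(np.radians(-29.9)),0])
C=np.linalg.inv(s["cam_to_world"])
for z in (.210,.265): c=C@np.append(hd+[0,0,z],1);print("expected",s["cx"]+s["fx"]*c[0]/c[2],s["cy"]+s["fy"]*c[1]/c[2])
E
```

```text
255.48165488930655 112.79158689268543 0.4591888883421754 40mm px 50.56678344478357
........................................................................................................................
........................................................................................................................
........................................................................................................................
................................................ooooo...................................................................
....ooooooooooooooooooooooooooooooooooooooooooooooooooooooooooooooooooooooooooooo.......................................
...ooooooooooooooooooooooooooooooooooooooooooooooooooooooooooooooooooooooooooooooooooooooooooooooo......................
...oooooo.......oooooooooooooooooooooooooooooooooooooooooooooooooooooooooooooooooooooo......oooooo......................
..ooooo..........oooooooooooooooo
[... 2653 characters left out ...]
..........................................................oo++++++++++++oooooooooo..ooo.......oo
..........oo.........................................................................oo+++++++++oooooo..................
..........o............................................................................o+++++++oooooo...................
.......................................................................................oo+++++oooooo....................
..........................oo+++++++++++++ooooooo+++++++++++++++++++++++++oo.............oo++++oooooo....................
side handle 264.8875 160 176
expected 263.87987465639844 174.144857151199
expected 263.77394987239217 160.1844210784231
```

```bash
python3 -c "
from cell import arm
print(arm.sign_off())"
```

```text
the job is handed in; nothing more can be done
None
```

I handed the job in at about 26 s with the crank left seated on the shaft, the plate's underside measured at about 136 mm, and the prop leg snapped in under the plate; no verdict came back.

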